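# Make up two glassblowers' bench kits

## Robot

A 6-joint arm with a two-finger parallel gripper is mounted at the origin on the work surface. World frame = base frame: x ahead of the robot, y to its left, z up, the work surface at z = 0. Lengths are in m, angles in degrees, forces in N, time in s.
With the tool pointing down it reaches from about 0.325 to 0.85 m from the base axis. Payload 15.5 kg.
Tool frame: the origin (TCP) lies midway between the tips of the shut fingers; the grasp point (between the pads) lies 19 mm behind it; y points along the fingers, x is the direction in which the jaws open and shut, and the axes are right-handed (so a half turn about y gives the same grasp; the last joint's range is limited). The gripper opens to 91 mm and grips with 3 to 60 N. Pads are 32 mm wide; open, the fingers measure 118 mm over their backs; the gripper's body (76 mm by 178 mm) begins 60 mm behind the grasp point.
Start: joints at [60.991, 28.281, 77.091, -0, 74.628, -5.472], TCP at [0.25, 0.573, 0.214] pointing down, gripper open.
Joint ranges: [-166.48, 166.48], [-47.26, 123.95], [12.59, 153.08], [-70.14, 250.14], [6.76, 159.57], [-176.63, 176.63]. Speed limits (degrees/s): [108.29, 108.29, 147.25, 172.46, 172.46, 172.46].

## Interface

Orientations are given as a 3x3 rotation matrix whose columns are the frame's x, y, z axes.
In Python, from bench import ctrl gives the robot as it stands. The module is installed in compiled form; this text tells all that it offers. Calls block until the motion is done:
- ctrl.goto(position, orientation): joint-space move of the TCP to a pose.
- ctrl.move_l(position, vel=0.15, ori=None, contact_N=None): straight line of the TCP; ori=None keeps the orientation; vel is the mean speed in m/s. With contact_N (N) it stops when the force on the tool has changed by that much, and returns True; else False.
- ctrl.movej(angles): joint-space move.
- ctrl.command_gripper(opening): opening from 0.0 (shut) to 1.0 (fully open); the grip force is fixed at half the most; returns when the fingers have stopped.
- ctrl.sleep(seconds).
- ctrl.ik(position, orientation): joint angles nearest the present ones, or None.
- ctrl.read_camera(name): name is "scene" or "top"; returns the picture (384x512x3 uint8, blue, green, red); there is no depth.
- ctrl.camera_params(name): a dict with "fx", "fy", "cx", "cy" (pixels), "D" ([k1, k2, p1, p2, k3] as OpenCV has them; the pictures are not rectified), "pose" (4x4, takes a point from camera to world coordinates). Camera axes: x right, y up, looking along -z (the intrinsics and any distortion apply to the point x, -y, -z); pixel columns grow to the right and rows downward; lengths in m; the calibration is good to about 2 mm. A picture is of the moment at which its call begins. camera_params takes no time and is no camera call.
A pose or a line that the arm cannot do raises ctrl.MotionError and nothing moves.
- ctrl.sign_off(): hands the job in, once; it reports no verdict.
Readings, each from a call of its own:
- ctrl.current_t(): time.
- ctrl.current_q(): joint angles.
- ctrl.current_dq(): joint speeds.
- ctrl.current_effort(): joint torques, N m.
- ctrl.current_tool_pos(): TCP position.
- ctrl.current_eef_rot(): TCP orientation.
- ctrl.current_contact_force(): force on the tool from outside, world axes, zero at the start.
- ctrl.current_wrist_torque(): the same for the moment, N m.
- ctrl.current_grip_width(): opening from 0.0 (shut) to 1.0 (fully open).
Only numpy, scipy, OpenCV 4.12 (cv2) and the standard library are available. Lean on these libraries where they do the work, as an engineer would, in place of code of your own. Each camera call takes 0.05 s, during which the arm holds its last target.

## Task

Make up the two bench kits for the next glassblowing session. In the rectangular tray, lay the cork block flat in the larger bay, then stand the tallest glass bar upright on the middle of it, and put the wax cake flat in the smaller bay; in the round pan, stand the brass mould and the shortest glass bar upright, clear of each other. Set the glass down gently and do not knock any of it over; leave the middle-length bar, the tub and the jacks where they are.

Things in the scene. Friction and masses are not known exactly. Their poses are not given: they have to be found in the camera images.
- tray: rectangular dark steel tray, 116 (its x) by 180 mm (its y), fixed; origin at centre of underside, z up. Floor 4 mm thick; rim and divider 4 mm thick, tops 12 mm above the bench. A divider along x makes two bays, 108 mm long in x: the larger 98 mm wide, y = -86 to +12 mm, centre x = 0, y = -37 mm; the smaller 70 mm wide, y = +16 to +86 mm, centre x = 0, y = +51 mm
- pan: round kit pan of dark sheet steel, 170 mm in outer diameter, 162 mm inside, undivided, fixed to the bench; origin at the centre of its underside, z up. Floor 4 mm thick, rim top 12 mm above the bench (8 mm above the floor)
- cork: brown cork block, 50 mm (its x) by 70 mm (its y) by 32 mm high, loose, about 30 g; origin at the centre of its underside, z up
- bar_tall: the tallest glass bar: a plain solid cylinder of dark red-purple glass standing on end, 34 mm in diameter, 84 mm high, loose, about 190 g; origin at the centre of its lower end face, z up along its axis. All three glass bars are of the same glass and diameter and differ only in height.
- bar_mid: the middle-length glass bar, which stays where it is: a plain solid cylinder of dark red-purple glass standing on end, 34 mm in diameter, 62 mm high, loose; origin at the centre of its lower end face, z up along its axis. All three glass bars are of the same glass and diameter and differ only in height.
- bar_short: the shortest glass bar: a plain solid cylinder of dark red-purple glass standing on end, 34 mm in diameter, 40 mm high, loose, about 90 g; origin at the centre of its lower end face, z up along its axis. All three glass bars are of the same glass and diameter and differ only in height.
- wax: pale yellow cake of wax, a hard puck 54 mm in diameter and 34 mm high, loose, about 70 g; origin at the centre of its underside, z up
- mould: brass mould, a straight-sided round cup, 50 mm in outer diameter, 55 mm high, wall 5 mm, open at the top and ribbed inside, loose, about 350 g; origin at the centre of its underside, z up along its axis
- tub: bystander: closed white plastic tub with a grey lid, 88 mm (x) by 108 mm (y) by 50 mm high; origin at the centre of its underside
- jacks: bystander: glassblower's jacks, dark steel spring tongs of two blades lying flat, about 50 mm wide (x), 12 mm high, reaching from y = -26 mm (bow) to y = +256 mm (tips) of its origin, which lies at bench height in the bow
Mind the look-alikes: they are no part of the job. What is shaped like the mould but blue is not meant.

How it is judged:
By the outcome, as a careful person would: the job done as asked, in the order asked, and still so for the second after the job is handed in, with the robot touching nothing.
It also fails if it takes over 102 s, if anything falls off the work surface, if the arm or the gripper's body presses on something with over 40 N, if the wrist force passes 120 N, or if a joint passes its speed limit or range.

## Working session

There is one attempt and no reset: what is moved stays moved. The work goes in short steps, each a Python script; the robot and the scene stay as the last script left them, time stands still between calls to the robot, and variables do not carry over. Pictures are saved under pics/ and viewed, and the job is handed in when it is done.

```bash
mkdir -p pics; ls
python3 - <<'E'
from bench import ctrl
import cv2
for n in ("scene","top"):
    cv2.imwrite(f"pics/{n}0.png",ctrl.read_camera(n))
    p=ctrl.camera_params(n); print(n,{k:(v.tolist() if hasattr(v,'tolist') else v) for k,v in p.items()})
print(ctrl.current_t(), ctrl.current_eef_rot())
E
```

```text
pics
scene {'fx': 430.5242082284524, 'fy': 430.5242082284524, 'cx': 251.2233142489219, 'cy': 191.76582503905092, 'D': [-0.1677936434791734, 0.0, 0.0, 0.0, 0.0], 'pose': [[0.4933454570747932, -0.5415678840954492, 0.6806720847074905, 1.30744055591586], [0.8697933840561196, 0.3146604471977811, -0.38006351051040893, -0.4170747497454008], [-0.008350391360094305, 0.7795466823004703, 0.6262884647496413, 0.6848951024898564], [0.0, 0.0, 0.0, 1.0]]}
top {'fx': 386.6088526823086, 'fy': 386.6088526823086, 'cx': 260.9044966090319, 'cy': 197.9251966453853, 'D': [0.011953051258524616, 0.0, 0.0, 0.0, 0.0], 'pose': [[-0.007050321801615905, 0.9970504638364344, -0.07642424697728155, 0.49666117751339284], [-0.9999346411607488, -0.007717296049358344, -0.008435445952130432, -0.014272717033799726], [-0.009000353838511782, 0.0763597793687058, 0.9970397071960296, 1.059413307673218], [0.0, 0.0, 0.0, 1.0]]}
0.1 [[ 3.99377866e-01 -5.34790797e-04 -9.16786253e-01]
 [ 9.16785790e-01 -9.29211443e-04  3.99378207e-01]
 [-1.06547207e-03 -9.99999425e-01  1.19182120e-04]]
```

View pics/scene0.png

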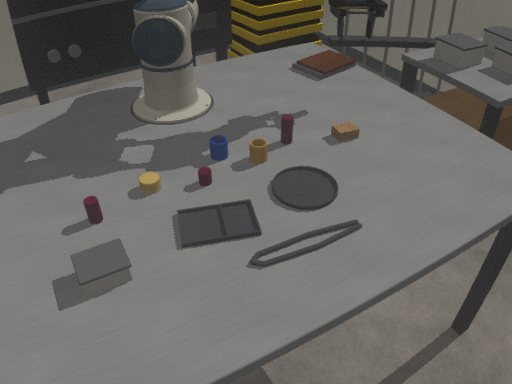

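View pics/top0.png

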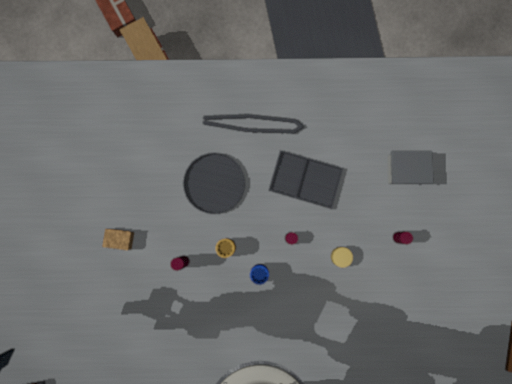

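```bash
cat > h.py <<'E'
import numpy as np, cv2
from bench import ctrl
P={n:ctrl.camera_params(n) for n in("scene","top")}
def KD(n):
    p=P[n]; return np.array([[p['fx'],0,p['cx']],[0,p['fy'],p['cy']],[0,0,1.]]),np.array(p['D'],float)
def ray(n,uv):
    K,D=KD(n); x,y=cv2.undistortPoints(np.array([[uv]],float),K,D)[0,0]
    T=np.array(P[n]['pose']); d=T[:3,:3]@np.array([x,-y,-1]); return T[:3,3],d/np.linalg.norm(d)
def onz(n,uv,z):
    o,d=ray(n,uv); return o+d*(z-o[2])/d[2]
def proj(n,X):
    K,D=KD(n); T=np.array(P[n]['pose']); F=np.diag([1,-1,-1.])
    R=F@T[:3,:3].T; t=-R@T[:3,3]
    return cv2.projectPoints(np.atleast_2d(np.array(X,float)),cv2.Rodrigues(R)[0],t,K,D)[0][:,0]
def tri(a,b):
    o1,d1=ray("scene",a);o2,d2=ray("top",b)
    A=np.stack([d1,-d2],1);s=np.linalg.lstsq(A,o2-o1,rcond=None)[0]
    p,q=o1+s[0]*d1,o2+s[1]*d2; return (p+q)/2,np.linalg.norm(p-q)
def blobs(img,hsv_lo,hsv_hi,amin=40):
    m=cv2.inRange(cv2.cvtColor(img,cv2.COLOR_BGR2HSV),np.array(hsv_lo),np.array(hsv_hi))
    m=cv2.morphologyEx(m,cv2.MORPH_CLOSE,np.ones((3,3)))
    out=[]
    for c in cv2.findContours(m,cv2.RETR_EXTERNAL,cv2.CHAIN_APPROX_NONE)[0]:
        if cv2.contourArea(c)>=amin:
            h=cv2.convexHull(c); M=cv2.moments(h)
            out.append((np.array([M['m10'],M['m01']])/M['m00'],cv2.contourArea(c),cv2.boundingRect(c),c))
    return out
COL={'glass':((150,90,15),(179,255,255)),'wax':((18,60,90),(32,200,255)),'orange':((5,80,60),(25,255,255)),'blue':((105,120,40),(125,255,255))}
E
python3 - <<'E'
from h import *
for n in("scene","top"):
    im=cv2.imread(f"pics/{n}0.png"); hsv=cv2.cvtColor(im,cv2.COLOR_BGR2HSV)
    for p in ([(345,131),(258,150),(150,183),(287,130),(219,147)] if n=="scene" else [(117,239),(226,240),(342,257),(403,238),(180,263),(172,263),(260,274)]):
        print(n,p,hsv[p[1],p[0]])
    for k,(a,b) in COL.items():
        for c,A,r,_ in blobs(im,a,b): print(n,k,c.round(1),A,r)
    big=cv2.resize(im,None,fx=4,fy=4,interpolation=cv2.INTER_CUBIC)
    if n=="scene": cv2.imwrite("pics/s_z.png",big[400:1000,280:1080]); cv2.imwrite("pics/s_z2.png",big[400:1000,900:1560])
    else: cv2.imwrite("pics/t_z.png",big[560:1120,380:1120]); cv2.imwrite("pics/t_z2.png",big[560:1120,1040:1800])
E
```

```text
scene (345, 131) [ 16 102 130]
scene (258, 150) [ 17 112  93]
scene (150, 183) [ 22 121 150]
scene (287, 130) [172  72  64]
scene (219, 147) [115 109  84]
scene glass [ 93.4 205.7] 99.5 (84, 196, 19, 24)
scene glass [204.  170.6] 61.0 (198, 167, 13, 8)
scene wax [149.6 182.4] 370.5 (139, 172, 22, 22)
scene wax [258.8 149.8] 328.0 (250, 138, 18, 26)
scene wax [231.6  54.1] 42.0 (228, 49, 11, 10)
scene wax [240.5  48.2] 128.0 (230, 40, 25, 16)
scene wax [274.4  30.6] 647.5 (232, 22, 92, 22)
scene wax [275.5  16.9] 664.5 (231, 8, 93, 22)
scene wax [273.1   5.4] 633.0 (232, 0, 93, 16)
scene orange [149.6 182.4] 354.0 (139, 172, 22, 22)
scene orange [258.4 150.2] 378.0 (250, 138, 18, 26)
scene orange [345.7 129.9] 242.0 (332, 122, 27, 18)
scene orange [504.5 127.3] 492.0 (494, 104, 18, 46)
scene orange [459.9 105.8] 1264.5 (423, 88, 64, 42)
scene orange [326.3  60.6] 618.0 (297, 50, 59, 22)
scene orange [237.8  49.6] 225.0 (228, 39, 27, 19)
scene orange [273.9  30.9] 755.5 (231, 22, 92, 23)
scene orange [274.   17.3] 766.5 (231, 9, 93, 22)
scene orange [272.7   5.5] 707.0 (231, 0, 94, 16)
scene blue [219.7 144.1] 64.0 (210, 136, 17, 22)
top (117, 239) [ 18 111 142]
top (226, 240) [ 20 148 146]
top (342, 257) [ 23 110 172]
top (403, 238) [169 183  92]
top (180, 263) [168 200  93]
top (172, 263) [169 202  91]
top (260, 274) [110 204 101]
top glass [179.2 262.7] 155.5 (171, 257, 18, 13)
top glass [291.4 237.9] 96.5 (285, 233, 13, 11)
top glass [402.9 237.3] 169.5 (393, 232, 20, 12)
top wax [341.7 256.7] 334.0 (331, 247, 22, 21)
top wax [224.6 247.8] 279.5 (215, 238, 20, 20)
top wax [141.7  40.6] 899.5 (121, 18, 44, 42)
top orange [341.6 256.6] 317.0 (331, 247, 22, 20)
top orange [225.2 247.7] 280.0 (216, 238, 20, 20)
top orange [116.8 238.8] 446.0 (103, 229, 29, 21)
top orange [131.9  29.7] 1717.0 (96, 0, 73, 60)
top blue [259.1 274. ] 261.0 (250, 265, 19, 19)
```

View pics/s_z.png

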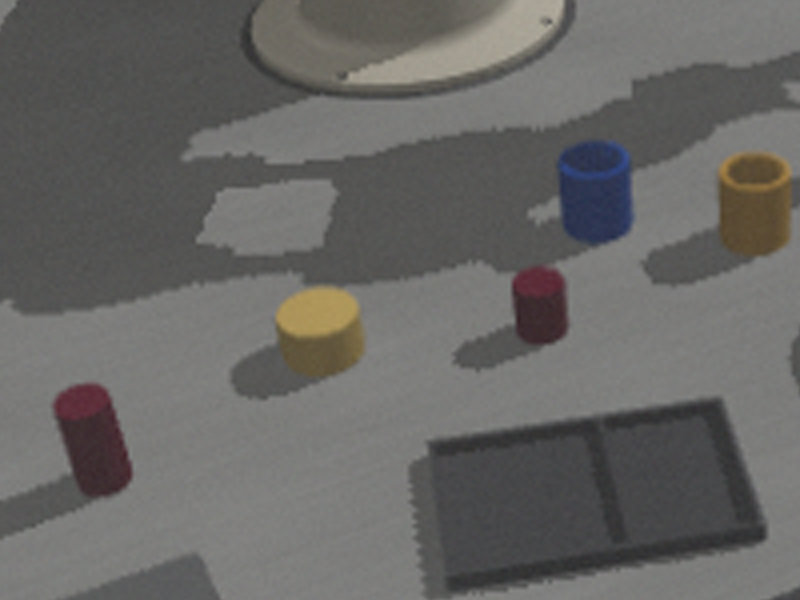

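View pics/s_z2.png

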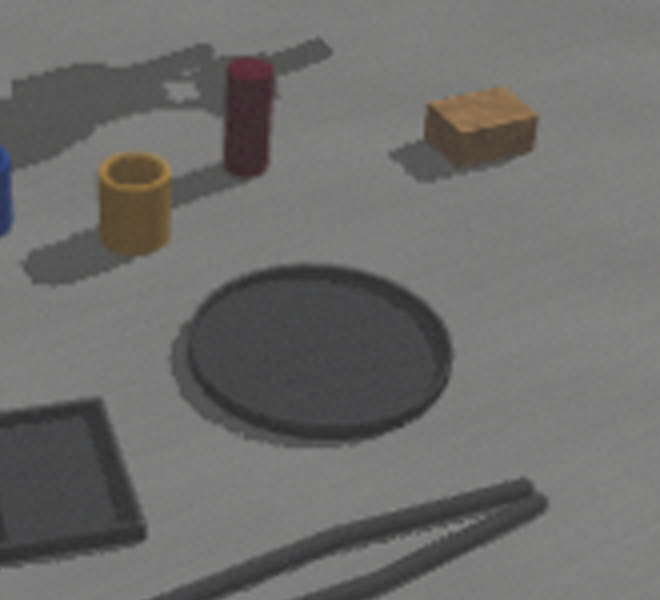

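View pics/t_z.png

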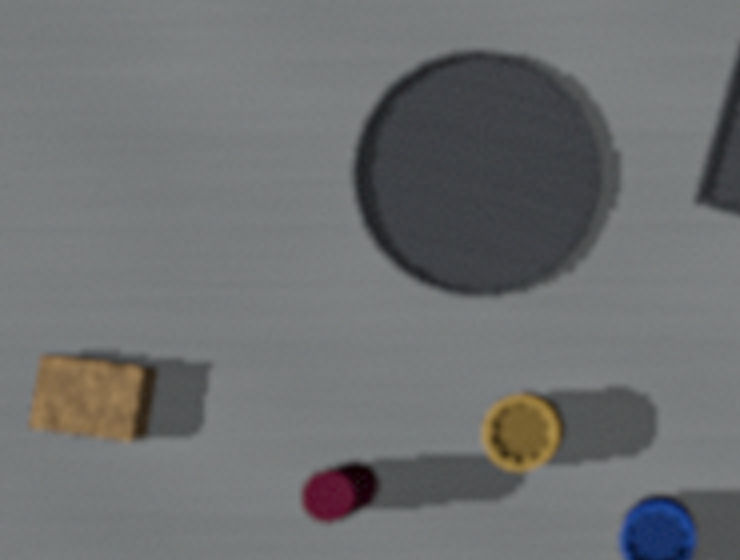

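View pics/t_z2.png

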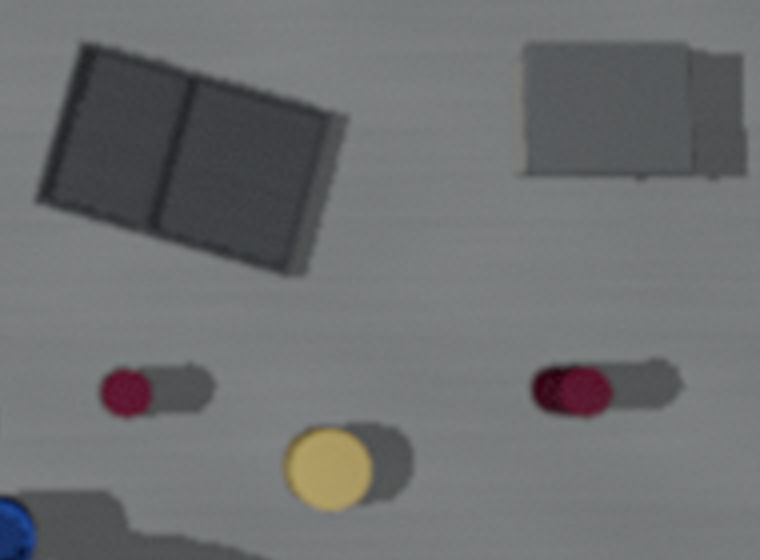

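Run:
```python
from h import *
im=cv2.imread("pics/top0.png")
a=cv2.cvtColor(im,cv2.COLOR_BGR2GRAY)
def z(g,x,y,w,h,f):
    c=g[y:y+h,x:x+w].astype(float); c=np.clip((c-30)/(130-30)*255,0,255).astype(np.uint8)
    return cv2.resize(c,None,fx=f,fy=f,interpolation=cv2.INTER_CUBIC)
cv2.imwrite("pics/tt.png",z(a,262,142,92,74,8)); cv2.imwrite("pics/tp.png",z(a,175,145,80,74,8))
b=cv2.cvtColor(cv2.imread("pics/scene0.png"),cv2.COLOR_BGR2GRAY)
print(a[178,262:360].tolist()); print(a[183,178:256].tolist())
# glass
im2=cv2.imread("pics/scene0.png")
s=sorted(blobs(im2,(145,45,10),(179,255,255)),key=lambda t:t[0][0]); t=sorted(blobs(im,(145,60,10),(179,255,255)),key=lambda t:t[0][0])
for q in s: print('s',q[0],q[1],q[2])
for q in t: print('t',q[0],q[1],q[2])
```

```text
[124, 126, 124, 124, 124, 123, 124, 125, 123, 105, 74, 50, 42, 44, 57, 65, 64, 65, 64, 67, 66, 64, 64, 64, 64, 66, 64, 64, 65, 66, 63, 63, 64, 63, 64, 65, 65, 65, 62, 56, 43, 44, 52, 60, 66, 65, 66, 64, 65, 66, 65, 63, 63, 65, 63, 68, 65, 68, 65, 65, 66, 63, 66, 65, 61, 64, 65, 65, 63, 64, 66, 66, 64, 65, 66, 63, 61, 63, 73, 80, 83, 84, 99, 115, 125, 124, 124, 122, 122, 123, 122, 124, 124, 123, 122, 124, 123, 123]
[125, 125, 127, 125, 110, 82, 48, 38, 38, 45, 57, 63, 67, 66, 65, 63, 65, 67, 66, 67, 66, 65, 64, 65, 65, 65, 66, 66, 64, 64, 68, 62, 65, 64, 65, 62, 65, 65, 62, 65, 64, 64, 64, 67, 64, 66, 67, 64, 64, 65, 66, 65, 64, 67, 62, 65, 65, 63, 62, 63, 63, 64, 64, 64, 64, 61, 60, 73, 81, 82, 83, 87, 110, 125, 126, 126, 125, 125]
s [ 92.94724556 209.28711485] 336.5 (83, 196, 20, 28)
s [204.45070423 175.66431925] 200.5 (198, 166, 14, 20)
s [286.50143431 128.49856569] 273.5 (281, 114, 12, 30)
t [179.047343   262.85217391] 167.0 (171, 257, 18, 14)
t [291.27923977 237.9502924 ] 109.0 (285, 232, 13, 13)
t [402.77686703 237.34335155] 179.5 (393, 232, 20, 12)
```

View pics/tt.png

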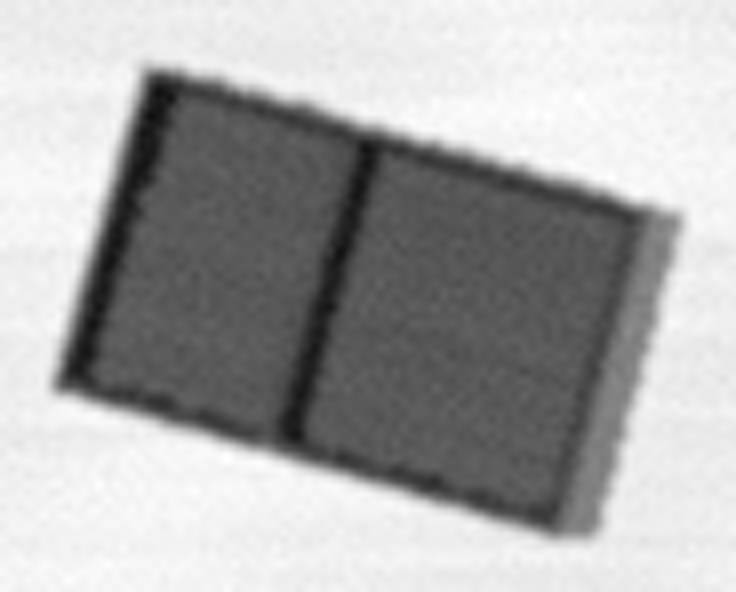

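View pics/tp.png

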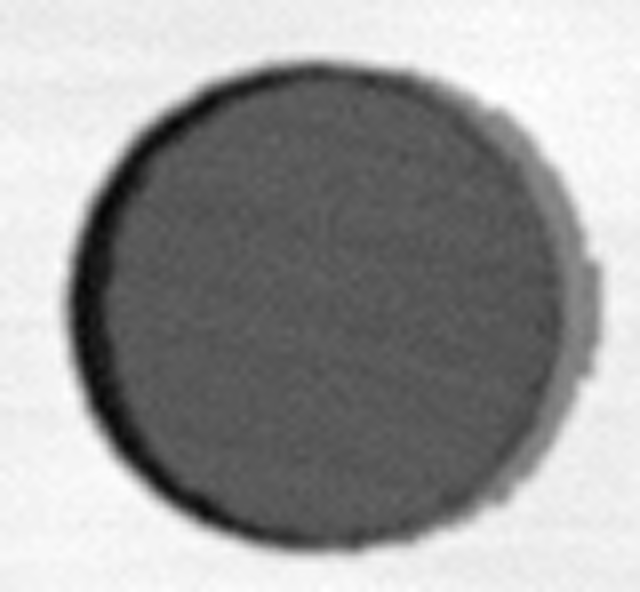

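Run:
```python
from h import *
im=cv2.imread("pics/top0.png"); sc=cv2.imread("pics/scene0.png")
for nm,s,t in [("barR",(92.9,209.3),(402.8,237.3)),("short",(204.45,175.7),(291.3,238)),("barL",(286.5,128.5),(179.05,262.85))]:
    print(nm,tri(s,t), [onz("top",t,h/2).round(4)[:2] for h in(.04,.062,.084)])
b=[x for x in blobs(sc,(5,60,40),(35,255,255)) if x[0][1]>120 and x[0][0]<400]
t=[x for x in blobs(im,(5,60,40),(35,255,255)) if x[0][1]>120]
for x in b: print('s',x[0],x[1],x[2])
for x in t: print('t',x[0],x[1],x[2],cv2.minAreaRect(x[3]))
b.sort(key=lambda x:x[0][0]); t.sort(key=lambda x:-x[0][0])
for x,y in zip(b,t): print(tri(x[0],y[0]))
def gm(g,thr,box):
    f=4; x,y,w,h=box
    c=cv2.resize(cv2.GaussianBlur(g,(3,3),0)[y:y+h,x:x+w],None,fx=f,fy=f,interpolation=cv2.INTER_CUBIC)
    cs=cv2.findContours((c<thr).astype(np.uint8),cv2.RETR_EXTERNAL,cv2.CHAIN_APPROX_NONE)[0]
    k=max(cs,key=cv2.contourArea); return (k[:,0,:]+.5)/f-.5+np.array([x,y])
g=cv2.cvtColor(im,cv2.COLOR_BGR2GRAY)
k=gm(g,72,(262,142,92,74)); W=np.array([onz("top",p,.012)[:2] for p in k])
r=cv2.minAreaRect(W.astype(np.float32)*1000); print("tray",r)
k=gm(g,72,(175,145,80,74)); W=np.array([onz("top",p,.012)[:2] for p in k])
print("pan",cv2.fitEllipse(W.astype(np.float32)*1000),cv2.minEnclosingCircle(W.astype(np.float32)*1000))
g2=cv2.cvtColor(sc,cv2.COLOR_BGR2GRAY)
k=gm(g2,72,(260,155,90,65)); W=np.array([onz("scene",p,.012)[:2] for p in k])
print("pan scene",cv2.fitEllipse(W.astype(np.float32)*1000))
print("jacks/tub x",onz("top",(207,120),.01),onz("top",(303,126),.01))
```

```text
barR (array([ 0.46858967, -0.37801518,  0.03312243]), np.float64(0.00029469637869934337)) [array([ 0.4683, -0.3825]), array([ 0.4686, -0.3786]), array([ 0.4689, -0.3747])]
short (array([ 0.46816069, -0.08620842,  0.02164572]), np.float64(0.000782278127840094)) [array([ 0.4683, -0.086 ]), array([ 0.4686, -0.0852]), array([ 0.4689, -0.0844])]
barL (array([0.40612476, 0.20772285, 0.04393186]), np.float64(0.0020535208015844634)) [array([0.4045, 0.2139]), array([0.4055, 0.2115]), array([0.4064, 0.2091])]
s [149.62242663 182.37450723] 370.5 (139, 172, 22, 22)
s [258.24537608 150.23222359] 392.5 (249, 138, 19, 26)
s [344.62199747 131.0168563 ] 374.5 (331, 122, 28, 19)
t [509.62393162 361.52136752] 47.5 (507, 344, 5, 28) ((509.0, 357.5), (27.0, 4.0), 90.0)
t [341.66423712 256.74684159] 334.0 (331, 247, 22, 21) ((341.5, 257.0), (20.0, 21.0), 90.0)
t [224.9922865  247.58402204] 293.0 (215, 238, 21, 20) ((225.00001525878906, 247.5), (18.782970428466797, 20.124608993530273), 63.43495178222656)
t [117.58986465 238.97135663] 502.5 (102, 229, 32, 21) ((117.57998657226562, 238.9399871826172), (29.132801055908203, 19.233304977416992), 8.130102157592773)
(array([ 0.3512521 , -0.35710021,  0.16931496]), np.float64(0.4120392285856647))
(array([ 0.50621041, -0.08953977,  0.15849413]), np.float64(0.25192324746604466))
(array([0.52545356, 0.1666689 , 0.11905934]), np.float64(0.22890035590655544))
tray ((628.2559204101562, -128.2397918701172), (177.53297424316406, 113.77405548095703), 73.17768859863281)
pan ((619.2330322265625, 121.71892547607422), (163.71478271484375, 168.2012176513672), 160.3491973876953) ((618.7466430664062, 121.38396453857422), 84.73428344726562)
pan scene ((625.490478515625, 117.28115844726562), (165.68283081054688, 178.1392364501953), 44.763526916503906)
jacks/tub x [0.79447374 0.14221901 0.01      ] [ 0.77511209 -0.12287686  0.01      ]
```

```bash
cat >> h.py <<'E'
def R(deg):
    a=np.radians(deg);c,s=np.cos(a),np.sin(a); return np.array([[c,0,-s],[s,0,c],[0,-1,0]])
def pick_rot(pos,deg):
    q0=np.array(ctrl.current_q()); best=None
    for d in (deg,deg+180):
        q=ctrl.ik(list(pos),R(d))
        if q is not None:
            w=np.abs(np.array(q)-q0).max()
            if best is None or w<best[0]: best=(w,d,q)
    return best
HI=0.23
def over(xy,deg,z=HI):
    b=pick_rot((xy[0],xy[1],z),deg); ctrl.goto([xy[0],xy[1],z],R(b[1])); return b[1]
def down(xy,z,v,contact=None):
    return ctrl.move_l([xy[0],xy[1],z],vel=v,contact_N=contact)
def pick(xy,deg,tcp,z=HI,lift=HI):
    over(xy,deg,z); hit=down(xy,tcp,.15,8)
    ctrl.command_gripper(0.0); w=ctrl.current_grip_width()
    down(xy,lift,.15); print("pick hit",hit,"w mm",round(w*91,1),"t",round(ctrl.current_t(),2),"F",np.round(ctrl.current_contact_force(),2), "w2",round(ctrl.current_grip_width()*91,1))
    return w
def place(xy,deg,tcp,w,z=HI,open_mm=20,cn=3,lift=HI):
    over(xy,deg,z); down(xy,tcp+.012,.15); hit=down(xy,tcp-.004,.025,cn)
    p=ctrl.current_tool_pos(); ctrl.sleep(.15); ctrl.command_gripper(min(1,w+open_mm/91)); ctrl.sleep(.1)
    q=ctrl.current_tool_pos(); ctrl.move_l([q[0],q[1],tcp+.05],vel=.08); down(q,lift,.2)
    print("place hit",hit,"z",round(p[2],4),"exp",tcp,"t",round(ctrl.current_t(),2))
TC=np.array([.628,-.128]); TY=np.array([np.cos(np.radians(73.2)),np.sin(np.radians(73.2))]); TX=np.array([TY[1],-TY[0]])
BIG=TC-.037*TY; SMALL=TC+.051*TY; TDEG=-16.8
PAN=np.array([.620,.121])
E
python3 - <<'E'
from h import *
print("wax",onz("top",(341.66,256.7),.017),"mould",onz("top",(225,247.6),.03),"cork",onz("top",(117.4,238.95),.016),'blue',onz("top",(259.1,274),.03))
print(tri((149.6,182.4),(341.66,256.7)),tri((258.3,150.1),(225,247.6)),tri((344.6,131),(117.5,239)))
# cork top face corners
for p in [(105.5,228.75+20-20)]: pass
c=[(42,355),(152,366),(138,440),(32,430)]
C=np.array([onz("top",(95+x/4,140+y/4),.032)[:2] for x,y in c]);print(C,C.mean(0)); d=C-np.roll(C,-1,0); print([ (np.linalg.norm(e)*1000,np.degrees(np.arctan2(e[1],e[0]))) for e in d])
for xy,dg in [((.467,.37),-6),(BIG,TDEG),(SMALL,TDEG),((.406,.2085),0),((.41,-.2),0)]:
    print(pick_rot((*xy,.23),dg),ctrl.ik([*xy,.015],R(dg)))
E
```

```text
wax [ 0.41774166 -0.21965089  0.017     ] mould [0.44448277 0.09036915 0.03      ] cork [0.46897959 0.3812633  0.016     ] blue [0.37495808 0.00059692 0.03      ]
(array([ 0.4177591 , -0.21960262,  0.01803688]), np.float64(0.00032785209525214743)) (array([0.44404981, 0.08979734, 0.02869979]), np.float64(0.0015843657439245172)) (array([0.46834686, 0.37955032, 0.01734737]), np.float64(0.0020493210250902335))
[[0.49657396 0.40737009]
 [0.48874103 0.33425242]
 [0.4401179  0.34257155]
 [0.44721729 0.41275749]] [0.46816254 0.37423789]
[(np.float64(73.53604016303076), np.float64(83.88535261373146)), (np.float64(49.329669714578685), np.float64(-9.708960494710874)), (np.float64(70.54408024072768), np.float64(-95.77588989020369)), (np.float64(49.64982025116709), np.float64(173.7706958222864))]
(np.float64(44.118985122458476), -6, array([ 3.26484650e+01,  2.50595228e+01,  8.01403439e+01, -2.54444375e-14,
        7.48001334e+01,  3.86484650e+01])) [ 3.26484650e+01  4.02385976e+01  9.16732027e+01 -2.54444375e-14
  4.80881997e+01  3.86484650e+01]
(np.float64(81.17374168729113), -16.8, array([-2.01
[... 263 characters left out ...]
01,  2.93694312e+01,  7.24334792e+01, -2.54444375e-14,
        7.81970896e+01,  4.49680430e+00])) [-1.23031957e+01  4.30962434e+01  8.37169685e+01 -2.54444375e-14
  5.31867881e+01  4.49680430e+00]
(np.float64(41.31121348191382), 0, array([ 1.96792263e+01,  1.36400252e+01,  9.84687624e+01, -2.54444375e-14,
        6.78912124e+01,  1.96792263e+01])) [ 1.96792263e+01  3.39501733e+01  1.11752591e+02 -2.54444375e-14
  3.42972354e+01  1.96792263e+01]
(np.float64(94.50095459068082), 0, array([-3.35105148e+01,  1.36210378e+01,  9.84963159e+01, -2.54444375e-14,
        6.78826463e+01, -3.35105148e+01])) [-3.35105148e+01  3.39417703e+01  1.11784502e+02 -2.54444375e-14
  3.42737275e+01 -3.35105148e+01]
```

Run:
```python
from h import *
w=pick((.468,.377),-7,.008)
place(BIG,TDEG,.012,w)
over((.406,.2085),0,.2)
for n in("scene","top"): cv2.imwrite(f"pics/{n}1.png",ctrl.read_camera(n))
print(ctrl.current_t())
a=cv2.imread("pics/top1.png"); cv2.imwrite("pics/m1.png",cv2.resize(a[130:290,80:360],(800,457),interpolation=cv2.INTER_CUBIC))
```

```text
pick hit False w mm 49.7 t 5.21 F [-0.65  0.1  -0.7 ] w2 49.7
place hit True z 0.0115 exp 0.012 t 11.78
13.4583
```

View pics/m1.png

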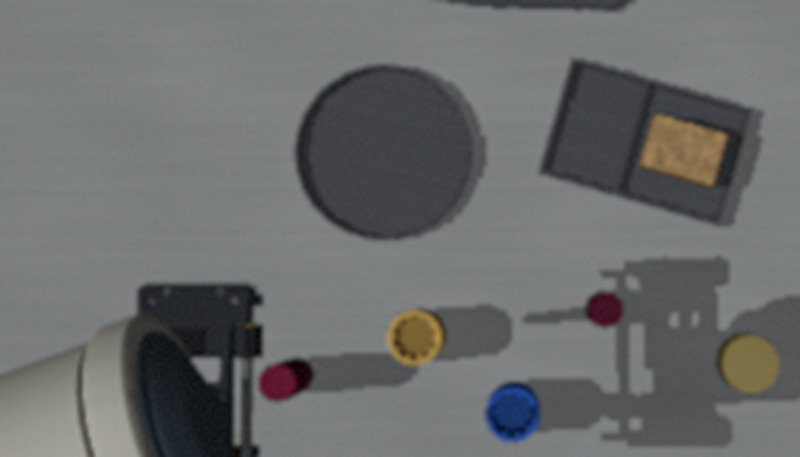

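View pics/scene1.png

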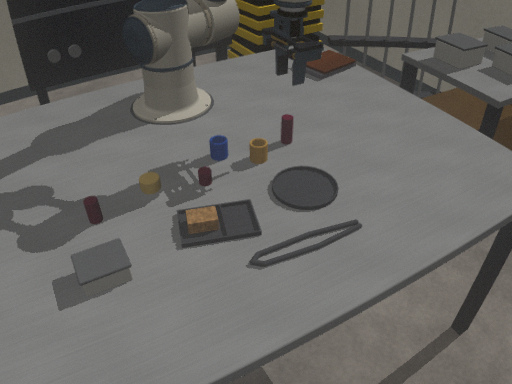

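Run:
```python
from h import *
p=np.array(ctrl.current_tool_pos()); print(p,ctrl.current_eef_rot().round(3).tolist() if hasattr(ctrl.current_eef_rot(),'tolist') else ctrl.current_eef_rot(), ctrl.current_q())
print("proj",proj("top",[p]),proj("scene",[p]),proj("top",[[*BIG,.036]]),proj("scene",[[*BIG,.036]]))
a=cv2.imread("pics/top1.png");s=cv2.imread("pics/scene1.png")
t=[x for x in blobs(a,(5,80,60),(25,255,255),100) if x[0][0]>270 and x[0][1]<230][0]; u=[x for x in blobs(s,(5,80,60),(25,255,255),100) if x[0][1]>200][0]
print(t[0],t[2],cv2.minAreaRect(t[3]),u[0]); print(onz("top",t[0],.036),BIG,tri(u[0],t[0]))
cv2.imwrite("pics/m2.png",cv2.resize(a[145:215,265:350],None,fx=8,fy=8,interpolation=cv2.INTER_CUBIC))
cv2.imwrite("pics/m3.png",cv2.resize(s[195:250,170:270],None,fx=8,fy=8,interpolation=cv2.INTER_CUBIC))
```

```text
[0.40680513 0.2080277  0.2000141 ] [[1.0, 0.0, 0.001], [-0.001, 0.0, 1.0], [0.0, -1.0, 0.0]] [ 1.95925746e+01  1.58072722e+01  1.00914092e+02 -5.57852931e-03
  6.32614110e+01  1.96658735e+01]
proj [[163.70781025 269.2287962 ]] [[289.29374368  78.96816464]] [[320.1343949  181.64448805]] [[200.71053866 214.84130893]]
[318.86472977 182.11152765] (304, 170, 31, 25) ((318.8301696777344, 182.09432983398438), (27.472108840942383, 20.05463981628418), 15.945395469665527) [201.70457238 219.20279555]
[ 0.6160844  -0.16002812  0.036     ] [ 0.61730582 -0.16342082] (array([ 0.61761666, -0.16213534,  0.02228821]), np.float64(0.0003360495596821199))
```

View pics/m2.png

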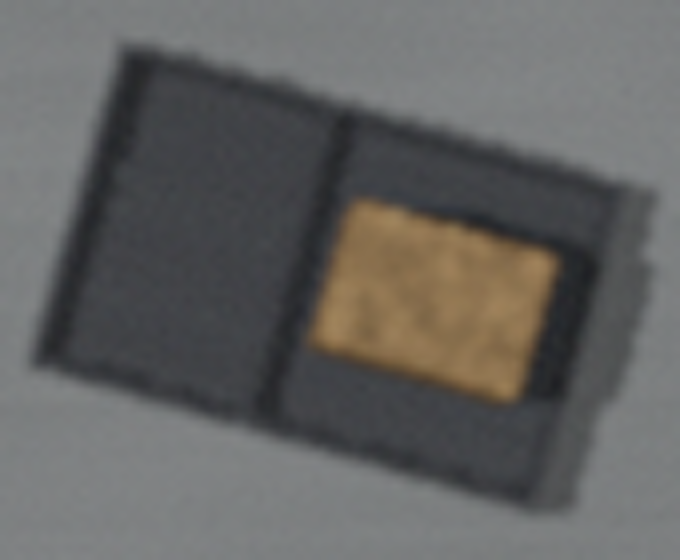

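View pics/m3.png

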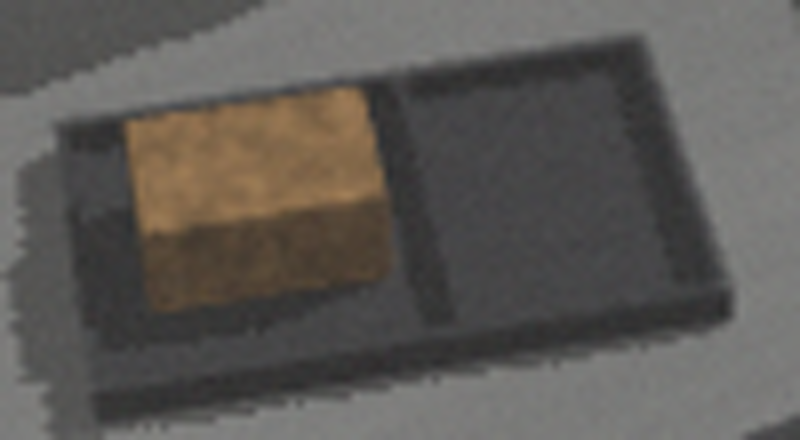

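Run:
```python
from h import *
w=pick((.406,.2085),0,.030,z=.2)
place((.6168,-.161),TDEG,.066,w,cn=2.5)
over((.4177,-.2196),TDEG,.15)
for n in("scene","top"): cv2.imwrite(f"pics/{n}2.png",ctrl.read_camera(n))
a=cv2.imread("pics/top2.png");s=cv2.imread("pics/scene2.png")
cv2.imwrite("pics/m4.png",np.hstack([cv2.resize(a[145:215,265:350],(400,330),interpolation=cv2.INTER_CUBIC),cv2.resize(s[185:255,170:255],(400,330),interpolation=cv2.INTER_CUBIC)]))
```

```text
pick hit False w mm 33.6 t 17.12 F [ 0.01 -0.79 -2.25] w2 33.2
place hit True z 0.0658 exp 0.066 t 22.62
```

View pics/m4.png

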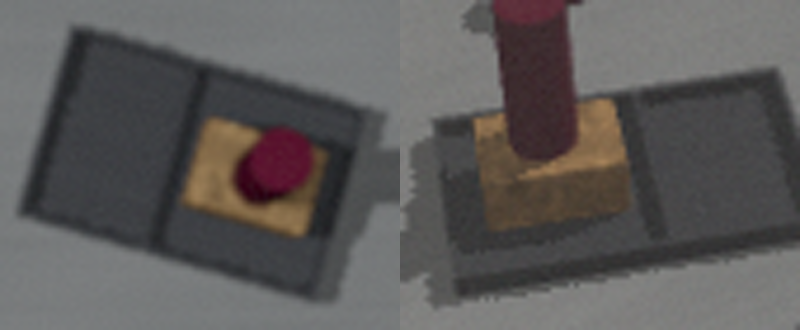

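View pics/top2.png

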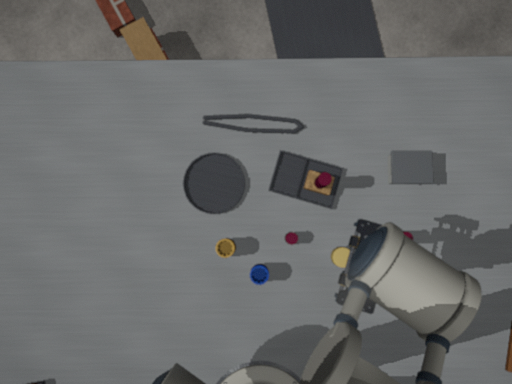

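Run:
```python
from h import *
print(BIG,SMALL)
w=pick((.4177,-.2196),TDEG,.010,z=.15)
place(SMALL,TDEG,.014,w)
over((.4443,.090),0,.2)
for n in("scene","top"): cv2.imwrite(f"pics/{n}3.png",ctrl.read_camera(n))
a=cv2.imread("pics/top3.png");s=cv2.imread("pics/scene3.png")
cv2.imwrite("pics/m5.png",np.hstack([cv2.resize(a[145:215,265:350],(400,330),interpolation=cv2.INTER_CUBIC),cv2.resize(s[170:255,170:273],(400,330),interpolation=cv2.INTER_CUBIC)]))
```

```text
[ 0.61730582 -0.16342082] [ 0.64274062 -0.07917671]
pick hit True w mm 52.0 t 26.27 F [-1.04 -0.36 -0.36] w2 52.1
place hit True z 0.027 exp 0.014 t 31.38
```

View pics/m5.png

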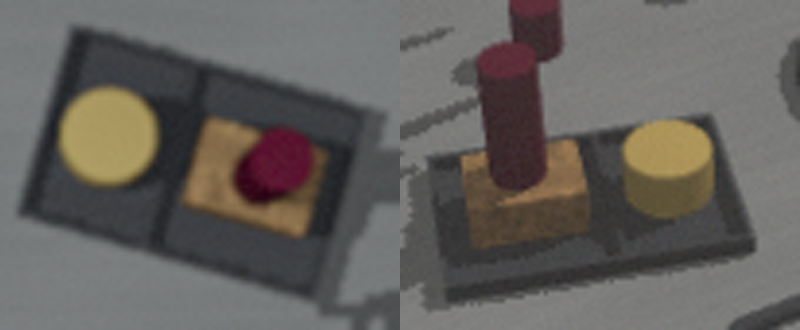

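View pics/top3.png

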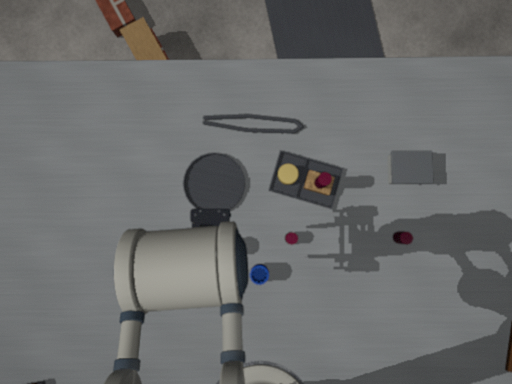

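Run:
```python
from h import *
a=cv2.imread("pics/top3.png");s=cv2.imread("pics/scene3.png")
t=[x for x in blobs(a,*COL['wax'],100) if x[0][0]>270 and x[0][1]<230]; u=[x for x in blobs(s,*COL['wax'],100) if x[0][1]>180]
for x in t+u: print(x[0],x[1],x[2],cv2.fitEllipse(x[3]))
X,e=tri(u[0][0],t[0][0]); print(X,e,SMALL,onz("top",t[0][0],.021), [ (X[:2]-TC)@TX,(X[:2]-TC)@TY])
cv2.imwrite("pics/m6.png",cv2.resize(s[185:250,200:270],None,fx=9,fy=9,interpolation=cv2.INTER_CUBIC))
```

```text
[287.40866568 173.25012309] 328.5 (277, 163, 22, 21) ((287.4190979003906, 173.3149871826172), (20.356184005737305, 20.673851013183594), 57.015377044677734)
[238.69150052 212.6803078 ] 464.5 (227, 201, 24, 25) ((238.75942993164062, 212.6029052734375), (23.92795753479004, 24.947160720825195), 166.26541137695312)
[ 0.64187753 -0.07826749  0.02371485] 0.0017313945158367254 [ 0.64274062 -0.07917671] [ 0.64264646 -0.07765892  0.021     ] [np.float64(-0.0010890481986111954), np.float64(0.051620952720970864)]
```

View pics/m6.png

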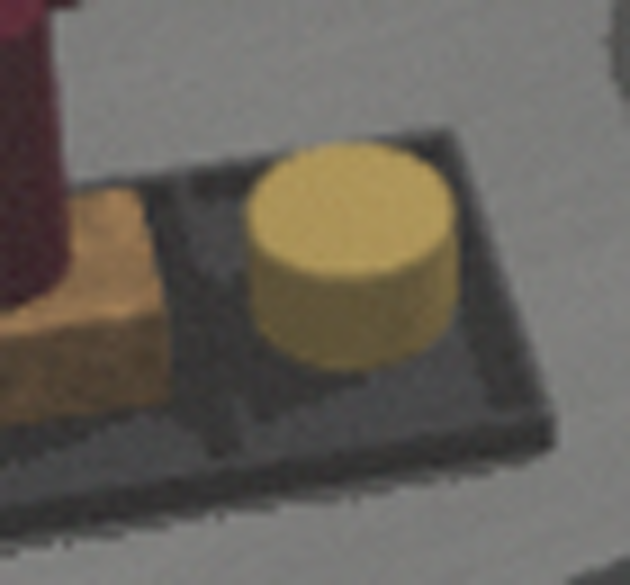

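```bash
sed -i 's/hit=down(xy,tcp,.15,8)/hit=down(xy,tcp,.12,15); print("pickz",round(ctrl.current_tool_pos()[2],4))/' h.py
python3 - <<'E'
from h import *
print(ctrl.current_grip_width(),ctrl.current_contact_force())
ctrl.command_gripper(1.0)
w=pick((.4443,.090),0,.020,z=.2)
place(PAN+[0,.034],0,.024,w)
E
```

```text
0.794583913771464 [ 0.34477542  0.27490725 -0.30064741]
pickz 0.0204
pick hit False w mm 49.6 t 37.15 F [-0.1   0.16 -4.41] w2 50.1
place hit True z 0.0238 exp 0.024 t 42.35
```

Run:
```python
from h import *
over((.4682,-.0862),0,.15); ctrl.command_gripper(1.0)
w=pick((.4682,-.0862),0,.009,z=.15)
place(PAN-[0,.038],0,.013,w,cn=2.5)
ctrl.goto([.45,0.05,.35],R(0))
ctrl.sleep(.3)
for n in("scene","top"): cv2.imwrite(f"pics/{n}4.png",ctrl.read_camera(n))
print(ctrl.current_t())
```

```text
pickz 0.0095
pick hit False w mm 33.6 t 48.12 F [ 0.63 -0.26 -0.05] w2 33.4
place hit True z 0.0126 exp 0.013 t 53.58
54.825
```

View pics/scene4.png

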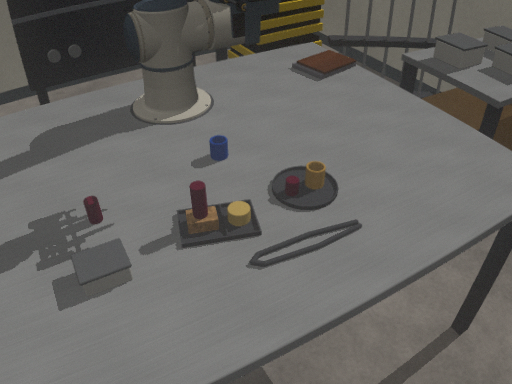

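View pics/top4.png

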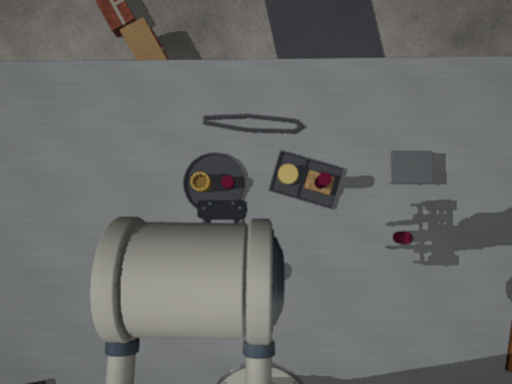

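Run:
```python
from h import *
a=cv2.imread("pics/top4.png");s=cv2.imread("pics/scene4.png")
T=[x for x in blobs(a,(145,60,10),(179,255,255))]; S=[x for x in blobs(s,(145,45,10),(179,255,255)) if x[0][1]>100]
T.sort(key=lambda x:-x[0][0]);S.sort(key=lambda x:x[0][0])
for x,y in zip(S,T): print(x[0].round(1),x[2],y[0].round(1),y[2],tri(x[0],y[0]))
cv2.imwrite("pics/m7.png",np.vstack([np.hstack([cv2.resize(g[y:y+70,x:x+90],(400,311),interpolation=cv2.INTER_CUBIC) for g,x,y in r]) for r in ([(a,262,145),(a,175,145)],[(s,172,175),(s,262,150)])])[:600])
```

```text
[ 93.  209.5] (84, 196, 19, 28) [402.8 237.5] (393, 232, 20, 13) (array([ 0.46805639, -0.37809335,  0.03229571]), np.float64(0.0001023557279626824))
[198.6 199. ] (190, 181, 18, 38) [323.1 179.4] (315, 172, 17, 16) (array([ 0.61732522, -0.16422496,  0.08293994]), np.float64(0.0001438258715030196))
[291.8 185.1] (285, 175, 15, 21) [227.1 181.6] (220, 175, 15, 14) (array([0.62001304, 0.08405807, 0.02651289]), np.float64(0.0021011464441011854))
```

View pics/m7.png

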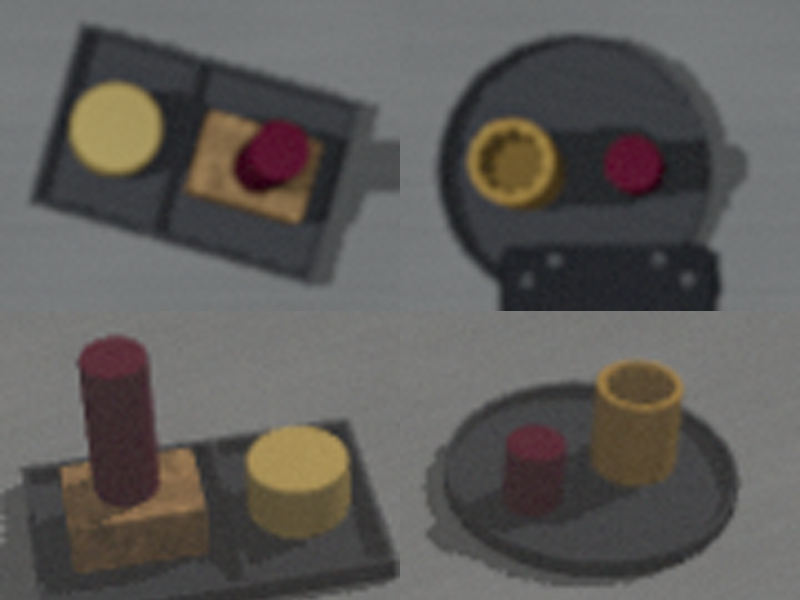

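Run:
```python
from bench import ctrl
print(ctrl.sign_off(), ctrl.current_t())
```

```text
the job is handed in; nothing more can be done
the job is handed in; nothing more can be done
```

Both kits are made up and handed in. The clock read about 55 s of the 102 s allowed at my last check.

**What I did, in order:**
1. Laid the cork flat in the larger bay.
2. Stood the tall bar on the cork.
3. Put the wax in the smaller bay.
4. Stood the mould in the pan.
5. Stood the short bar in the pan.

The last pictures, taken just before hand-in, show everything standing or flat in its place. The mould and short bar are well apart (aimed for about 30 mm). The middle bar is within 1 mm of where it started. The tub, jacks and blue cup look unmoved, though I judged those by eye and the arm hid the blue cup in the last top view.

**What was off or disagreed:**
- **Tall bar on the cork:** it measures about 3 mm off the cork's centre along the tray. The measuring error is about 2 mm, so I left it rather than regrip glass.
- **Cork in its bay:** it sits about 2–3 mm nearer the divider than the bay's centre, but is flat and clear.
- **Wax pick:** I had not fully reopened the gripper, so the fingers touched the wax and the 8 N contact stop ended the descent early. The wax was therefore gripped high. It was set down at the matching height, and the pictures show it flat and about 1 mm from the bay's centre.
- **Heights from the two views:** the triangulated heights ran up to about 5 mm from nominal for the tall bar and 2–3 mm for the wax and short bar. I trusted the contact heights more; for all but the wax these agreed with what I expected to within 0.5 mm.

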